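# Fit the stop clip to the TV aerial

## Robot

A 6-joint arm with a two-finger parallel gripper is mounted at the origin on the work surface. World frame = base frame: x ahead of the robot, y to its left, z up, the work surface at z = 0. Lengths are in mm, angles in rad, forces in N, time in s.
With the tool pointing down it reaches from about 275 to 975 mm from the base axis. Payload 8.4 kg.
Tool frame: the origin (TCP) lies on the mounting face of the last link; the fingertips stand 190 mm ahead of it and the grasp point (between the pads) lies 171 mm ahead of it (env.pinch_z is the distance from the TCP to the grasp point, in mm); z points along the fingers, y is the line along which they close (so a half turn about z gives the same grasp; the last joint's range is limited). The gripper opens to 92 mm and grips with 3 to 60 N. Pads are 20 mm wide; open, the fingers measure 128 mm over their backs; the gripper's body (75 mm by 189 mm) begins 69 mm behind the grasp point.
Start: joints at [-1.223, 0.353, 1.633, -0, 1.155, -0.002], TCP at [214.193, -587.155, 404.683] pointing down, gripper open.
Joint ranges: [-2.63, 2.63], [-0.92, 2.1], [0.06, 2.66], [-1.3, 4.44], [0, 2.69], [-3.02, 3.02]. Speed limits (rad/s): [2.22, 2.22, 2.79, 3.14, 3.14, 3.14].

## Interface

Orientations are given as a unit quaternion [w, x, y, z].
In Python, from station import env gives the robot as it stands.
- The arm moves only by the shell command python3 -m jog 'ROWS'. ROWS is text: rows parted by semicolons, each of 5 numbers parted by spaces: the opening, from 0 (shut) to 1 (fully open), then the shift along the world's x, y, z in units of 30 mm (1.0 is 30 mm), then the turn about the world's z in degrees. In form: jaw x y z spin; .... A call has exactly 5 rows; each row shifts and turns the commanded pose from where the row before left it; what a row does not reach is not made up. A row lasts 1/12 s, in which the tool goes at most 41.7 mm and 7.16 degrees, less where a joint would pass 70% of its speed; a pose out of reach is approached as far as the arm can. A call is refused whole if a number of a shift passes 1 or a number of a turn 7.16, either way. A call with a gripper value outside its range is refused whole. The fingers move at their own pace and stop on an object; the grip force is fixed at half the most. Time passes only in rows, so rows that do not move let the fingers close, or fill a call up. It gives the time, the measured TCP pose, the force, the opening and the grip force at its end, in the units of the state.
- env.sense(): the state, without advancing time (a new reading comes with each control period).
- env.snapshot(name): name is "scene" or "side" or "wrist"; returns a dict with "image" (400x640x3 uint8, red, green, blue), "depth" (400x640 float32, mm along the optical axis (not along the pixel's ray), 0 where there is no reading), "vertical_fov" (degrees; the focal length in pixels is half the picture's height over the tangent of half this angle, whatever the lens; pixels are square), "cx", "cy" (the principal point, pixels), "D" ([k1, k2, p1, p2, k3] as OpenCV has them; the pictures are not rectified), "extrinsics" (4x4, takes a point from world to camera coordinates). Camera axes: x right, y up, looking along -z (the intrinsics and any distortion apply to the point x, -y, -z); pixel columns grow to the right and rows downward; lengths in mm; the calibration is good to about 2 mm. A picture is of the moment at which its call begins.
- env.sign_off(): hands the job in; it is judged then, once.
The state is a dict: "clock": time; "joint_positions": joint angles; "joint_vel": joint speeds; "joint_efforts": joint torques, N m; "tcp_pos": TCP position; "orientation": TCP orientation; "force": force on the tool from outside, world axes, zero at the start; "wrist_torque": the same for the moment, N m; "grip_width": finger opening in mm; "grasp_force": force on a finger pad.
Only numpy, scipy, OpenCV 4.12 (cv2) and the standard library are available. Lean on these libraries where they do the work, as an engineer would, in place of code of your own. Each camera call takes 0.05 s, during which the arm holds its last target. There are 200 camera calls.

## Task

Squeeze the spring clip open and lift it off the wooden strip, then lower it, held open and upright, over the head of the TV aerial's mast until its sprung crown presses gently on top of the head and the open jaws are level with the neck. Keep that light pressure for a moment and let go, so that the jaws close into the neck just under the head and the clip stays there upright; leave the mug, the remote control and the jar where they are.

Things in the scene. Friction and masses are not known exactly. Their poses are not given: they have to be found in the camera images.
- clip: Self-closing spring clip like a big clothes peg, grey plastic, 90 g, 22 mm wide along its hinge. Origin on the hinge pin; z up through the handles, x along the pin, y across (handles and jaws move in y). Squeezing the handles opens the jaws, letting go closes them. At the start it sits upright, closed on the rack's strip, its x along the strip, its origin 20 mm above the strip's top edge.
- handles (a point): Where to squeeze: midway between the clip's two flat handles, 36 mm above its origin. They rise to 55 mm above the origin, flaring to 64 mm over their top ends at rest. Squeezing takes about 7 N each side to start and 18 N at most; at a hard stop the outer faces are parallel and 34 mm apart, so 30 to 40 N holds the clip firmly and fully open.
- jaw_mid (a point): Midway between the rubber jaw pads, 39 mm below the clip's origin (the pads rise 2 mm when open). Pads are 8 mm high and point inwards from jaw arms that hang to 43 mm below the origin. Gap between pads: 4 mm at rest, 27 mm fully open; above the pads the arms leave 26 mm or more.
- crown: The clip's sprung crown: flat grey bar 22 x 18 x 6 mm between the jaw arms under the hinge pin, which presses on the mast's head. Origin at the centre of its underside: 17 mm below the clip's origin when free, 11 mm when pushed in to its stop. Its spring takes about 1 N to start and 8 N at the stop; past the stop the force shoots up.
- jaw_a (a joint): Angle of one jaw (rad; the other mirrors it): 0 at rest, 0.30 fully open. Pad gap is about 4 mm + 78 mm x angle: about 0.03 on the strip, 0.08 in the mast's neck, 0.18 on the mast's head.
- aerial: Indoor TV aerial, fixed to the table: black round foot 110 mm across, 22 mm high; upright dark tube 22 mm across; small aluminium wire loop on the tube's -x side, up to 103 mm high. Origin under the centre of the foot. A bright steel mast stands out of the tube, held by friction.
- tube_mouth (a point): On the axis of tube and mast, 110 mm above the table. The mast's flat round head is 18 mm across, 18 mm high; the neck under it 10 mm across, 14 mm high. The head's top is 152 to 182 mm above the table, different each time and not measured: find it by touch. With the crown pressed on it by 3 to 7 N the pads face the neck; with less they meet the head, and over 15 N is too much.
- rack: Wooden rack fixed to the table: foot 150 x 75 x 18 mm with an upright strip 130 mm long (along its x), 6 mm thick (its y), whose top edge is 85 mm above the table. Origin under the centre of the foot.
- mug: White mug, 80 mm across, 90 mm high, origin under its centre; bystander.
- remote: Black remote control lying flat, 170 x 48 x 20 mm, origin under its centre; bystander.
- jar: Small closed glass jar, 60 mm across, 75 mm high, origin under its centre; bystander.
Not all that is in view belongs to the job. Of the things that look like the clip, the smaller one is meant.

How it is judged (in metres and radians):
On the way, in this order (a step that is already met when the one before it is completed fails the run):
1. the clip is off the strip, held open by the fingers (horizontal distance between clip and rack above 0.1 m and value of joint jaw_a above 0.2 rad and contact force between the fingers and clip above 1 N), for 0.1 s.
2. the crown of the open clip presses lightly on the mast's head (contact force between crown and aerial above 1.5 N and value of joint jaw_a above 0.2 rad and horizontal distance between crown and tube_mouth below 0.007 m), for 0.3 s.
At the end, for the whole second after the job is handed in: The clip sits by itself on the mast: its jaws are closed in the neck under the head (jaw angle 0.05 to 0.115 rad), the point between the pads within 7 mm of the mast's axis, the clip upright within 0.2 rad and at rest (value of joint jaw_a between 0.05 and 0.115 rad and horizontal distance between jaw_mid and tube_mouth below 0.007 m and height (world z) of jaw_mid above 0.115 m and angle between clip's own z axis and vertical below 0.2 rad and linear speed of clip below 0.02 m/s and contact force between clip and aerial above 1 N); the robot touches nothing.
It fails at once if the crown presses on the aerial with more than 15 N (contact force between crown and aerial above 15 N).
It fails at once if the mug is moved (distance of mug from where it was at the start of the episode above 0.02 m).
It fails at once if the remote control is moved (distance of remote from where it was at the start of the episode above 0.02 m).
It fails at once if the jar is moved (distance of jar from where it was at the start of the episode above 0.02 m).
It also fails if it takes over 43 s, if anything falls off the work surface, if the arm or the gripper's body presses on something with over 40 N, if the wrist force passes 120 N, or if a joint passes its speed limit or range.

## Working session

There is one attempt and no reset: what is moved stays moved. The work goes in short steps, Python scripts to look and compute and a shell command to move; the robot and the scene stay as the last step left them, time stands still between calls to the robot, and variables do not carry over. Pictures are saved under pics/ and viewed, at most 11 in all, crops included, and the job is handed in when it is done.

```bash
ls; mkdir -p pics; cat > h.py <<'E'
import numpy as np, cv2
from station import env
def snap(n):
    s=env.snapshot(n); h=s["image"].shape[0]
    f=h/2/np.tan(np.radians(s["vertical_fov"])/2)
    s["K"]=np.array([[f,0,s["cx"]],[0,f,s["cy"]],[0,0,1.]]); s["E"]=np.array(s["extrinsics"]); s["D"]=np.array(s["D"],float)
    return s
def ray(s,u,v):
    p=cv2.undistortPoints(np.array([[[u,v]]],float),s["K"],s["D"])[0,0]
    R=s["E"][:3,:3];t=s["E"][:3,3]
    d=R.T@np.array([p[0],-p[1],-1.]); return -R.T@t,d   # d scaled to unit depth
def onz(s,u,v,z):
    o,d=ray(s,u,v); return o+d*(z-o[2])/d[2]
def pt(s,u,v):
    o,d=ray(s,u,v); return o+d*s["depth"][int(v),int(u)]
def cloud(s):
    h,w=s["depth"].shape; uv=np.mgrid[0:w,0:h].T.reshape(-1,1,2).astype(float)
    p=cv2.undistortPoints(uv,s["K"],s["D"])[:,0]; z=s["depth"].reshape(-1)
    c=np.c_[p[:,0]*z,-p[:,1]*z,-z]; R=s["E"][:3,:3];t=s["E"][:3,3]
    P=((c-t)@R).reshape(h,w,3); P[s["depth"]==0]=np.nan; return P
def tri(s1,a,s2,b):
    o1,d1=ray(s1,*a);o2,d2=ray(s2,*b)
    k=np.linalg.lstsq(np.c_[d1,-d2],o2-o1,rcond=None)[0]
    p,q=o1+k[0]*d1,o2+k[1]*d2; return (p+q)/2,np.linalg.norm(p-q)
def save(img,n): cv2.imwrite("pics/"+n,img[...,::-1])
E
python3 - <<'E'
from h import *
for n in("scene","side"):
    s=snap(n); save(s["image"],n+"1.png"); print(n,s["D"],(-s["E"][:3,:3].T@s["E"][:3,3]).round(), (s["depth"]>0).mean())
print(env.sense())
E
```

```text
pics
scene [-0.09856884  0.          0.          0.          0.        ] [1037. -604.  856.] 0.99355859375
side [0.02359713 0.         0.         0.         0.        ] [292. 523. 780.] 0.9960546875
{'clock': 0.1, 'joint_positions': array([-1.22340242e+00,  3.53575390e-01,  1.63404870e+00,  3.30995093e-06,
        1.15522228e+00, -2.39954669e-03]), 'joint_vel': array([ 3.37213621e-05, -1.22057070e-03, -1.13082299e-03,  1.65966265e-03,
        4.68634656e-04, -5.39636017e-04]), 'joint_efforts': array([ 1.09167533e-03, -5.94906127e+01, -3.34935522e+01,  7.00485706e-02,
        1.83519430e-02, -2.75634466e-05]), 'tcp_pos': array([ 214.11882052, -586.95365442,  404.04554687]), 'orientation': array([-6.17816773e-04,  9.84744437e-01,  1.74005748e-01, -1.06104913e-04]), 'force': array([ 1.06818572, -0.17757614, -0.18811851]), 'wrist_torque': array([ 0.02523794, -0.00036042, -0.06893525]), 'grasp_force': 0.0, 'grip_width': 92.04382553548488}
```

View pics/scene1.png

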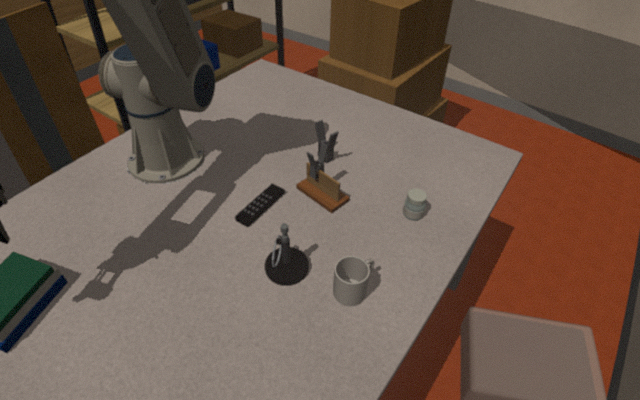

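View pics/side1.png

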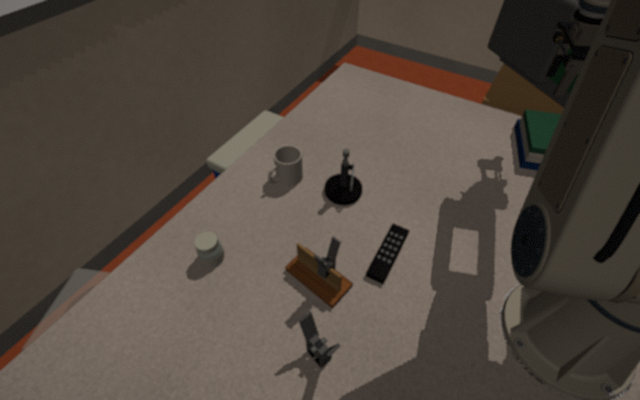

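The scene view shows the robot, the rack with a clip at (315,168), a second clip-like thing behind it at (328,145), the aerial at (286,250), mug (352,280), jar (416,203) and remote (261,205). The side view shows the rack clip at (328,262) and the other at (315,340). I'll measure both clips and confirm with a crop.

```bash
python3 - <<'E'
from h import *
a=snap("scene");b=snap("side")
A=cv2.resize(a["image"][105:225,250:370],(480,480),interpolation=cv2.INTER_CUBIC)
B=cv2.resize(b["image"][225:385,250:370][:, :],(400,533),interpolation=cv2.INTER_CUBIC)
B=cv2.resize(B,(360,480)); save(np.clip(np.hstack([A[:, :430],B]).astype(float)*1.6,0,255).astype(np.uint8),"crop1.png")
np.set_printoptions(suppress=True,precision=0)
for n,s in(("scene",a),("side",b)):
    P=cloud(s); x,y,z=P[...,0],P[...,1],P[...,2]
    m=(z>8)&(z<300)&(x>250)&(x<900)&(np.abs(y)<450)
    k,l,st,c=cv2.connectedComponentsWithStats(m.astype(np.uint8))
    for i in range(1,k):
        if st[i,4]>40:
            q=P[l==i]; print(n,c[i],st[i,4],np.nanpercentile(q,[2,50,98],axis=0).tolist(), np.nanmax(q[:,2]))
E
```

```text
scene [323. 173.] 1956 [[388.55203548976783, 120.2873268366945, 11.394970108629018], [496.9551694498495, 159.90803598058832, 50.45768514895832], [587.2137518197796, 327.3085661827065, 148.59384573475438]] 157.7791304713202
scene [259. 204.] 821 [[379.3755087095394, -69.9337342393418, 9.555567669915867], [407.2806176203223, 4.106821989349066, 20.54903051958688], [427.7468556609323, 94.50366049202714, 24.46533088775792]] 26.589714145295314
scene [415. 204.] 565 [[745.4096982468756, 221.83665623067668, 10.228169325256818], [773.8517013630021, 233.5847086390522, 53.201346286937664], [797.2315225137239, 270.71196124962165, 78.02275359496785]] 79.93732500716301
scene [286. 261.] 1587 [[555.4201807410874, -164.9045429339918, 10.97416296350331], [606.8479642515476, -120.59250060694399, 23.077077926936443], [652.6680885424837, -66.362046441203, 155.6871837198216]] 159.90222485532476
scene [351. 279.] 1511 [[729.7562073170112, -119.48995841117507, 10.889174273927296], [769.1164889327531, -80.21612102680682, 57.21737431518812], [805.7533183795337, -16.130388342317342, 91.3045396249793]] 93.8867
[... 641 characters left out ...]
8, 23.02329931992933]] 24.911926520873482
side [208. 248.] 776 [[740.4980164893974, 231.366560870098, 11.831324691575727], [756.2776557153682, 261.06122653907346, 65.3240689025194], [791.0583616562633, 283.13876595069576, 77.60639955043555]] 78.80620884613428
side [320. 272.] 2258 [[442.4686594313433, 140.10416730027538, 11.520730240197143], [493.2598879091156, 174.00947756364826, 20.77390269409947], [584.5814171235277, 207.73960793184958, 153.41815611792592]] 158.0389923956931
side [316. 340.] 920 [[381.3579611484576, 293.19408194128204, 9.744835234926896], [430.90711530377166, 315.7408267819031, 66.21583503014546], [460.5517079220276, 336.9285637972, 123.57541520888077]] 125.87137811048109
```

View pics/crop1.png

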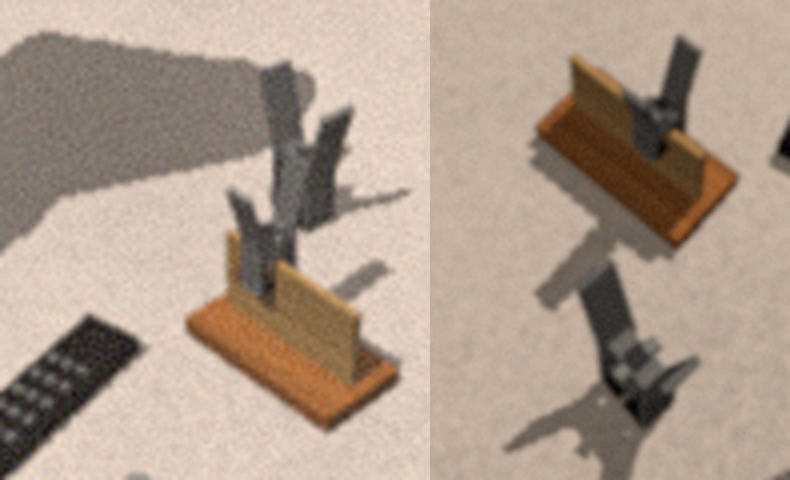

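Two candidates: the clip on the rack strip (scene 315,168 / side 328,262), small, upright on the strip; and a taller one standing on the table (scene 330,145 / side 315,340). The crop confirms the rack one is the smaller, and it sits on the strip as described, so that's the one meant.

```bash
python3 - <<'E'
from h import *
np.set_printoptions(suppress=True,precision=1)
for n in("scene","side"):
    s=snap(n);P=cloud(s); x,y,z=P[...,0],P[...,1],P[...,2]
    hsv=cv2.cvtColor(s["image"],cv2.COLOR_RGB2HSV); wood=hsv[...,1]>90
    m=(x>410)&(x<620)&(y>100)&(y<225)
    w=P[m&wood&(z>30)]; (c,sz,a)=cv2.minAreaRect(w[:,:2].astype(np.float32)); print(n,"strip",c,sz,a,np.nanpercentile(w[:,2],[90,98]))
    w=P[m&wood&(z>8)]; print("rack",cv2.minAreaRect(w[:,:2].astype(np.float32)))
    g=P[m&~wood&(z>92)]; print("clip",len(g),np.nanpercentile(g,[3,50,97],axis=0)); t=P[m&~wood&(z>148)]
    if len(t):
        k,l,st,cc=cv2.connectedComponentsWithStats((m&~wood&(z>140)).astype(np.uint8))
        for i in range(1,k): print(st[i],cc[i],np.median(P[l==i],axis=0))
    f=(x>530)&(x<670)&(y>-180)&(y<-40)&(z>10)&(z<34)
    print("foot",cv2.minEnclosingCircle(P[f][:,:2].astype(np.float32)), P[f].mean(0))
    h=(x>560)&(x<650)&(y>-150)&(y<-70)&(z>115); print("mast",P[h].mean(0),np.nanpercentile(P[h][:,2],[50,99]))
E
```

```text
scene strip (517.197998046875, 166.3678741455078) (24.142379760742188, 128.8488006591797) 77.77099609375 [84.3 87.6]
rack ((516.0157470703125, 161.32379150390625), (76.4844970703125, 150.16189575195312), 80.12273406982422)
clip 287 [[479.1 137.9  93.3]
 [494.2 171.7 121.4]
 [504.5 194.4 156.3]]
[321 143   7   9  43] [323.8 146.9] [497.3 192.4 150.5]
[307 151   7   9  33] [309.9 155.1] [489.2 138.9 150.3]
foot ((600.35791015625, -113.82247924804688), 55.86750411987305) [ 609.  -120.5   22. ]
mast [ 602.8 -114.8  141.8] [146.8 158.9]
side strip (514.6712036132812, 171.20187377929688) (30.5201416015625, 128.18365478515625) 87.3246841430664 [85.  86.8]
rack ((502.0938415527344, 144.74978637695312), (118.65443420410156, 165.45999145507812), 80.09271240234375)
clip 407 [[476.7 140.6  93.9]
 [487.7 158.6 120.7]
 [503.  197.6 155.9]]
[331 236  10  12  71] [335.6 241.5] [485.2 143.3 150. ]
[314 254  10   9  41] [318.5 258. ] [493.4 196.5 153.7]
foot ((600.5556640625, -110.86558532714844), 56.43934631347656) [596.  -99.3  21.6]
mast [ 599.1 -107.2  140.7] [145.1 157.1]
```

```bash
python3 -m jog '1 0.3 1 0 0;1 0.3 1 0 0;1 0.3 1 0 0;1 0.3 1 0 0;1 0.3 1 0 0'; python3 -m jog '1 0.4 1 0 0;1 0.4 1 0 0;1 0.4 1 0 0;1 0.4 1 0 0;1 0.4 1 0 0'
```

```text
clock: 0.72
tcp_pos: [259.3, -435.7, 404.6]
orientation: [-0.0, 0.985, 0.174, 0.0]
force: [0.5, -0.3, 0.2]
grip_width: 91.5
grasp_force: 0.0
clock: 1.13
tcp_pos: [319.4, -285.7, 404.8]
orientation: [0.0, 0.985, 0.174, 0.0]
force: [0.6, -0.5, -0.2]
grip_width: 92.3
grasp_force: 0.0
```

```bash
python3 -m jog '1 1 0.9 0 -6;1 1 0.9 0 -6;1 1 0.9 0 -6;1 1 0.9 0 -6;1 1 0.9 0 -6'; python3 - <<'E'
from h import *
s=snap("wrist"); save(s["image"],"wrist1.png"); print(s["D"],-s["E"][:3,:3].T@s["E"][:3,3],s["E"][:3,:3].round(2)); print(env.sense()["tcp_pos"])
E
```

```text
clock: 1.55
tcp_pos: [465.3, -155.4, 405.0]
orientation: [0.0, 0.997, -0.08, 0.0]
force: [0.8, -1.0, 0.2]
grip_width: 91.5
grasp_force: 0.0
[-0.06052273  0.          0.          0.          0.        ] [ 543.01371899 -168.43880924  385.25827029] [[-0.16 -0.99 -0.  ]
 [ 0.95 -0.15 -0.28]
 [ 0.27 -0.04  0.96]]
[ 469.64973147 -152.08583635  405.26960085]
```

View pics/wrist1.png

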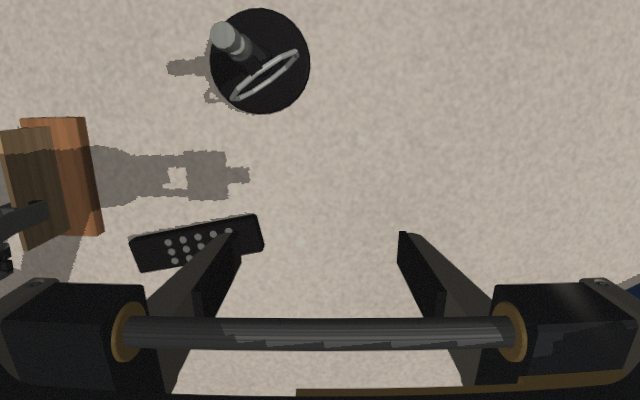

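The wrist view shows the mast's head at (224,35), the foot disc centred about (260,61), the remote at (196,243), and the rack at left (60,185). I'll measure here and again from a second place.

```bash
cat > w.py <<'E'
import sys,pickle
from h import *
np.set_printoptions(suppress=True,precision=1)
n=sys.argv[1]
s=snap("wrist"); save(s["image"],n+".png"); pickle.dump(s,open(n+".pkl","wb"))
P=cloud(s); x,y,z=P[...,0],P[...,1],P[...,2]
h=(abs(x-600)<25)&(abs(y+112)<25)&(z>150); 
if h.sum()>20:
    v,u=np.nonzero(h); print("head",u.mean(),v.mean(),P[h].mean(0),np.percentile(P[h][:,2],[10,50,90]),len(u))
f=(abs(x-600)<65)&(abs(y+112)<65)&(z>14)&(z<30)
if f.sum()>50: print("foot",cv2.minEnclosingCircle(P[f][:,:2].astype(np.float32)))
m=(x>410)&(x<620)&(y>90)&(y<230)
hsv=cv2.cvtColor(s["image"],cv2.COLOR_RGB2HSV); g=m&(hsv[...,1]<90)&(z>135)
k,l,st,cc=cv2.connectedComponentsWithStats(g.astype(np.uint8))
for i in range(1,k):
    if st[i,4]>15: print("handle",st[i],cc[i],P[l==i].mean(0),P[l==i].min(0),P[l==i].max(0))
g=m&(z>78)&(z<90)&(hsv[...,1]>60)
if g.sum()>30: print("strip top",cv2.minAreaRect(P[g][:,:2].astype(np.float32)))
print(env.sense()["tcp_pos"])
E
python3 w.py w1; python3 -m jog '1 0 1 0 0;1 0 1 0 0;1 0 1 0 0;1 0 1 0 0;1 0 1 0 0'; python3 w.py w2;python3 -m jog '1 0 1 0 0;1 0 1 0 0;1 0 1 0 0;1 0 1 0 0;1 0 1 0 0';python3 w.py w3
```

```text
head 228.68412698412698 44.457142857142856 [ 599.3 -113.1  156.1] [154.9 156.3 157.4] 630
foot ((599.9730224609375, -112.39112854003906), 54.944923400878906)
handle [  0 233   7  25  95] [  1.8 246.8] [482.7 140.4 138.6] [474.9 137.6 135. ] [495.2 143.2 144.4]
strip top ((512.9049682617188, 155.36859130859375), (23.067180633544922, 130.16510009765625), 81.1698226928711)
[ 467.6 -153.9  405. ]
clock: 2.07
tcp_pos: [463.7, -6.2, 404.8]
orientation: [0.0, 0.997, -0.078, -0.0]
force: [-0.1, 0.1, -0.8]
grip_width: 91.8
grasp_force: 0.0
head 443.51271186440675 4.135593220338983 [ 594.6 -110.   155.3] [151.9 155.8 157.1] 236
foot ((599.852294921875, -111.49491119384766), 55.080055236816406)
handle [ 58 193  34  33 765] [ 74.2 208.7] [495.7 190.7 147. ] [484.3 184.2 135. ] [506.6 198.9 157.1]
handle [127 194  17  34 397] [135.2 210.4] [486.9 137.8 149.1] [474.6 133.7 135.1] [497.8 143.5 157.4]
strip top ((513.9738159179688, 160.07156372070312), (11.945354461669922, 129.375244140625), 80.88720703125)
[463.6  -2.8 404.7]
clock: 2.53
tcp_pos: [463.9, 143.8, 404.8]
orientation: [0.0, 0.997, -0.078, 0.0]
force: [1.0, -0.2, -0.5]
grip_width: 91.9
grasp_force: 0.0
foot ((599.1600952148438, -110.46442413330078), 54.69933319091797)
handle [240 165  20  34 546] [249.6 181. ] [496.  191.8 148.4] [484.1 185.9 135. ] [506.9 199.1 157. ]
handle [311 166  14  34 393] [317.9 182.5] [487.1 140.5 150. ] [475.  134.5 135.2] [497.6 147.6 157.2]
handle [    0   231   568   169 42151] [229.6 333.2] [486.5 162.8 310.3] [442.2  90.  214.3] [508.4 224.6 341.6]
handle [368 388  26   1  26] [380.5 388. ] [479.4 126.7 329.3] [478.1 124.  328.3] [480.4 129.5 330.1]
strip top ((515.5274658203125, 170.1583251953125), (21.14712142944336, 129.43402099609375), 80.32109832763672)
[464.2 147.3 405. ]
```

View pics/w2.png

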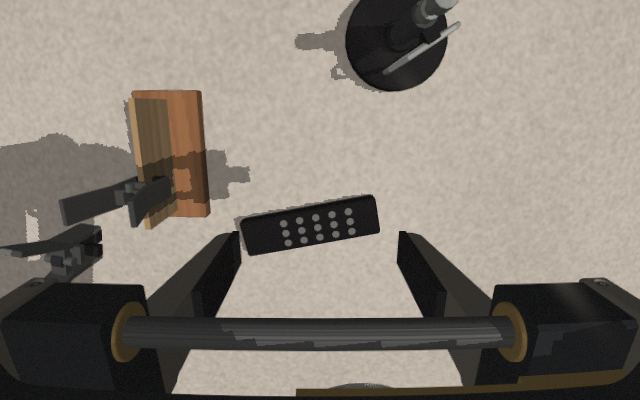

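The second wrist view shows the clip's handles at (74,208) and (135,210) above the strip, the larger decoy at (60,250), and the aerial at upper right (400,40). Clip centre ≈ (491, 166.5), closing line ≈ 80°.

```bash
python3 -m jog '1 0.45 0.33 0 -1;1 0.45 0.32 -0.5 0;1 0 0 -1 0;1 0 0 -1 0;1 0 0 -0.6 0'; python3 w.py w4
```

```text
clock: 3.0
tcp_pos: [490.5, 161.8, 309.2]
orientation: [0.001, 0.996, -0.086, -0.001]
force: [0.2, -0.4, -0.2]
grip_width: 91.7
grasp_force: 0.0
foot ((584.3748779296875, -93.80589294433594), 48.181243896484375)
handle [ 347  241   28   58 1147] [360.7 269.4] [488.2 140.7 148.7] [475.1 134.  135. ] [498.3 147.8 157.3]
handle [    0   242   640   158 48826] [298.1 334.3] [511.2 162.9 217. ] [468.5  90.  135. ] [535.1 230.  246.3]
handle [ 242  242   29   57 1223] [256.3 269.4] [496.8 191.4 148.4] [483.6 185.1 135. ] [506.9 198.7 157.5]
handle [368 388  27   1  27] [381. 388.] [505.3 144.3 233.5] [503.5 141.3 232.4] [506.3 147.2 234.3]
strip top ((514.274658203125, 165.0098876953125), (128.6321258544922, 35.55710983276367), 1.5353553295135498)
[489.5 161.4 306.8]
```

View pics/w4.png

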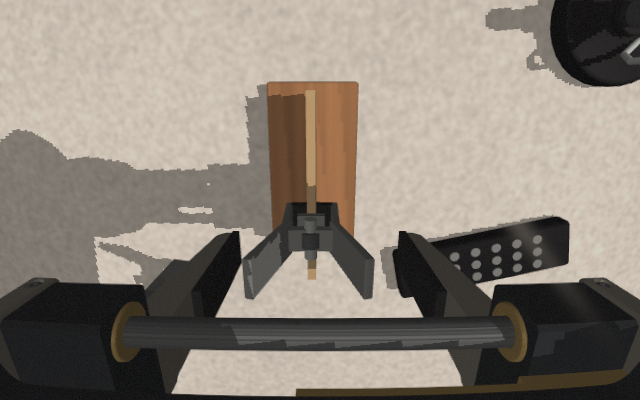

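The clip stands between the open fingers, its pin at (310,230) about 9 px left of the finger midline (319): shift about +4.5 mm in y, +2 in x, +5 in z, then close.

```bash
python3 -m jog '1 0.07 0.16 0.17 0;1 0 0 0 0;0.7 0 0 0 0;0 0 0 0 0;0 0 0 0 0'; python3 -m jog '0 0 0 0 0;0 0 0 0 0;0 0 0 0 0;0 0 0 0 0;0 0 0 0 0';python3 -m jog '0 0 0 0 0;0 0 0 0 0;0 0 0 0 0;0 0 0 0 0;0 0 0 0 0'
```

```text
clock: 3.47
tcp_pos: [493.7, 167.3, 318.1]
orientation: [-0.0, 0.996, -0.086, 0.001]
force: [-0.5, -0.6, 0.6]
grip_width: 73.8
grasp_force: 0.0
clock: 3.88
tcp_pos: [493.5, 167.4, 317.1]
orientation: [-0.0, 0.996, -0.087, 0.0]
force: [-0.2, 2.0, 4.0]
grip_width: 40.6
grasp_force: 11.4
clock: 4.3
tcp_pos: [493.4, 167.2, 317.0]
orientation: [0.0, 0.996, -0.087, 0.0]
force: [-0.9, -1.4, 5.2]
grip_width: 33.7
grasp_force: 29.9
```

```bash
python3 -m jog '0 0 0 0.5 0;0 0 0 1 0;0 0 0 1 0;0 0 0 1 0;0 0 0 1 0';python3 -m jog '0 0 0 0.7 0;0 0.3 -1 0 0;0 0.3 -1 0 0;0 0.3 -1 0 0;0 0.3 -1 0 0';python3 -m jog '0 0.5 -1 0 0;0 0.5 -1 0 0;0 0.5 -1 0 0;0 0 0 0 0;0 0 0 0 0'
python3 - <<'E'
from h import *
np.set_printoptions(suppress=True,precision=1)
t=env.sense();print(t["clock"],t["tcp_pos"],t["orientation"],t["force"],t["wrist_torque"],t["grip_width"])
a=snap("scene");b=snap("side")
for s in(a,b):
    P=cloud(s); p=t["tcp_pos"]; m=(np.abs(P[...,0]-p[0])<60)&(np.abs(P[...,1]-p[1])<60)&(P[...,2]<p[2]-60)&(P[...,2]>100)
    print(np.nanpercentile(P[m],[1,50,99],axis=0))
save(np.hstack([cv2.resize(s["image"][max(0,int(v-60)):int(v+60),u-60:u+60],(400,400)) for s,u,v in((a,280,190),(b,345,170))]),"grip.png")
E
```

```text
clock: 4.72
tcp_pos: [493.0, 167.1, 452.8]
orientation: [0.0, 0.996, -0.087, -0.0]
force: [1.1, 0.8, -1.4]
grip_width: 33.0
grasp_force: 29.9
clock: 5.13
tcp_pos: [529.3, 46.1, 472.6]
orientation: [0.0, 0.996, -0.086, -0.0]
force: [0.3, -0.6, 0.1]
grip_width: 33.9
grasp_force: 29.9
clock: 5.55
tcp_pos: [574.6, -44.0, 472.0]
orientation: [-0.0, 0.996, -0.088, -0.001]
force: [-0.0, 0.2, -1.4]
grip_width: 33.5
grasp_force: 29.9
5.55 [574.6 -44.  472. ] [-0.   1.  -0.1 -0. ] [-0.   0.2 -1.4] [ 0. -0. -0.] 33.45527122152056
[[548.3 -99.  219.1]
 [581.5 -56.4 349.7]
 [613.2  11.8 411.8]]
[[ 536.9 -103.4  117.4]
 [ 563.9  -35.4  337.9]
 [ 601.3   11.9  411.7]]
```

View pics/grip.png

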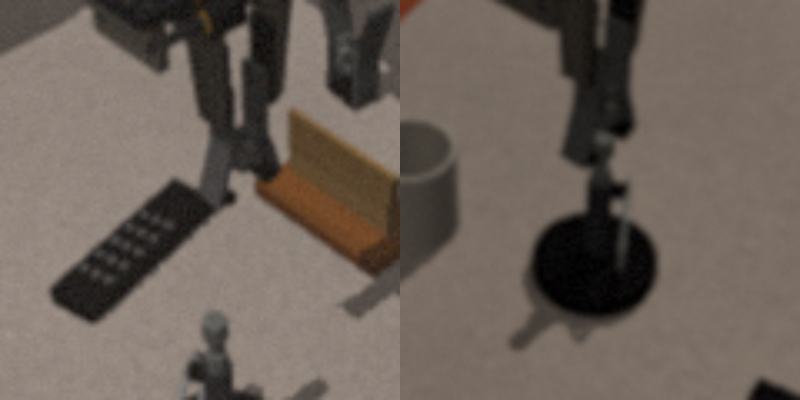

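The crops show the clip held open and upright between the fingers, clear of the rack, with the mast's head at (215,325) left crop / (603,140) right crop. Next, above the mast.

```bash
python3 -m jog '0 0.3 -0.75 0 0;0 0.3 -0.75 0 0;0 0.3 -0.75 0 0;0 0 0 -0.5 0;0 0 0 -0.4 0'; python3 -m jog '0 0 0 0 0;0 0 0 0 0;0 0 0 0 0;0 0 0 0 0;0 0 0 0 0'
python3 - <<'E'
from h import *
np.set_printoptions(suppress=True,precision=1)
t=env.sense();p=t["tcp_pos"];print(t["clock"],p,t["force"],t["grip_width"])
im=[]
for n in("scene","side"):
    s=snap(n);P=cloud(s);q=P-p
    for lo,hi in((160,300),):
        m=(np.abs(q[...,0])<50)&(np.abs(q[...,1])<60)&(q[...,2]<-195)&(P[...,2]>182)
        print(n,m.sum(),np.nanpercentile(P[m],[1,50,99],axis=0), cv2.minAreaRect(P[m][:,:2].astype(np.float32)))
        h=(abs(P[...,0]-600)<20)&(abs(P[...,1]+112)<20)&(P[...,2]>140)&(P[...,2]<175)
        print("head",P[h].mean(0),P[h].max(0),h.sum())
    q=cv2.projectPoints(np.zeros((1,3)),np.eye(3),np.zeros(3),np.eye(3),None) if 0 else None
    v,u=np.nonzero(m|h); c,r=int(u.mean()),int(v.mean())
    im.append(cv2.resize(s["image"][r-40:r+40,c-40:c+40],(400,400),interpolation=cv2.INTER_CUBIC))
save(np.clip(np.hstack(im)*1.7,0,255).astype(np.uint8),"above.png")
E
```

```text
clock: 6.07
tcp_pos: [601.3, -109.8, 445.4]
orientation: [-0.0, 0.996, -0.087, 0.0]
force: [0.2, 0.3, -1.8]
grip_width: 33.3
grasp_force: 29.9
clock: 6.48
tcp_pos: [601.4, -109.7, 446.6]
orientation: [0.0, 0.996, -0.086, 0.001]
force: [0.2, -1.4, -0.7]
grip_width: 33.6
grasp_force: 29.9
6.4833 [ 601.4 -109.7  446.6] [ 0.2 -1.4 -0.7] 33.6404729873178
scene 440 [[ 584.8 -138.9  190.9]
 [ 603.7 -117.1  218.4]
 [ 614.1  -86.4  250.5]] ((600.6005859375, -110.65477752685547), (59.66456985473633, 24.30120849609375), 77.65994262695312)
head [ 602.6 -114.8  153. ] [ 609.8 -104.6  160.2] 69
side 364 [[ 584.1 -130.6  188.6]
 [ 594.8  -93.1  219.8]
 [ 612.8  -79.1  249.8]] ((597.75439453125, -106.2394790649414), (58.060569763183594, 23.626890182495117), 77.78045654296875)
head [ 599.4 -107.4  151. ] [ 608.4 -100.7  158.8] 56
```

View pics/above.png

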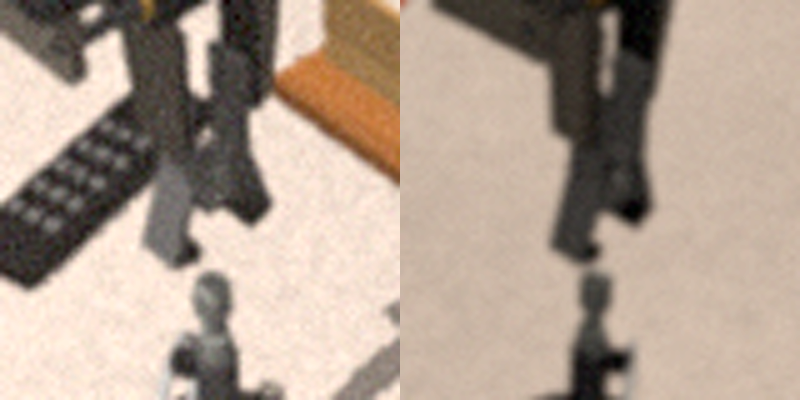

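Both crops show the open jaws above the head; the clip's measured centre is about 3 mm short in −y and 1 mm in x relative to the mast. Correct and lower until jaws straddle the head.

```bash
python3 -m jog '0 0.03 -0.1 0 0;0 0 0 -0.3 0;0 0 0 -0.4 0;0 0 0 -0.4 0;0 0 0 0 0'; python3 -m jog '0 0 0 -0.2 0;0 0 0 -0.2 0;0 0 0 0 0;0 0 0 0 0;0 0 0 0 0'
python3 - <<'E'
from h import *
np.set_printoptions(suppress=True,precision=1)
t=env.sense();p=t["tcp_pos"];print(t["clock"],p,t["force"],t["wrist_torque"])
im=[]
for n in("scene","side"):
    s=snap(n);P=cloud(s)
    m=(np.abs(P[...,0]-600)<40)&(np.abs(P[...,1]+112)<40)&(P[...,2]<200)&(P[...,2]>135)
    v,u=np.nonzero(m); c,r=int(u.mean()),int(v.mean())
    for lo in (140,150,160,170,180): 
        k=m&(P[...,2]>lo)&(P[...,2]<lo+10); print(n,lo,P[k].min(0),P[k].max(0))
    im.append(cv2.resize(s["image"][r-30:r+30,c-30:c+30],(400,400),interpolation=cv2.INTER_CUBIC))
save(np.clip(np.hstack(im)*1.9,0,255).astype(np.uint8),"strad.png")
E
```

```text
clock: 7.0
tcp_pos: [601.2, -113.1, 409.0]
orientation: [-0.0, 0.996, -0.087, -0.003]
force: [-0.8, 0.4, -1.0]
grip_width: 33.7
grasp_force: 29.9
clock: 7.42
tcp_pos: [602.4, -113.3, 401.1]
orientation: [0.0, 0.996, -0.087, 0.0]
force: [-0.5, 0.2, 0.2]
grip_width: 33.3
grasp_force: 29.9
7.4167 [ 602.4 -113.3  401.1] [-0.5  0.2  0.2] [0.1 0.  0. ]
scene 140 [ 585.7 -144.7  140.8] [615.1 -90.2 149.9]
scene 150 [ 584.3 -142.7  150.1] [619.9 -88.5 159.7]
scene 160 [ 583.2 -140.7  160.2] [614.7 -91.7 169.7]
scene 170 [ 585.6 -137.5  170. ] [613.3 -94.2 180. ]
scene 180 [ 586.9 -134.4  180. ] [614.6 -99.  189.8]
side 140 [ 584.8 -131.7  140.5] [613.3 -80.  149.8]
side 150 [ 583.7 -135.1  150.1] [615.  -82.2 160. ]
side 160 [ 586.2 -136.2  160.2] [614.9 -85.  170. ]
side 170 [ 585.6 -130.   170.2] [614.1 -86.1 179.8]
side 180 [ 586.5 -127.4  180.1] [613.1 -90.9 190. ]
```

View pics/strad.png

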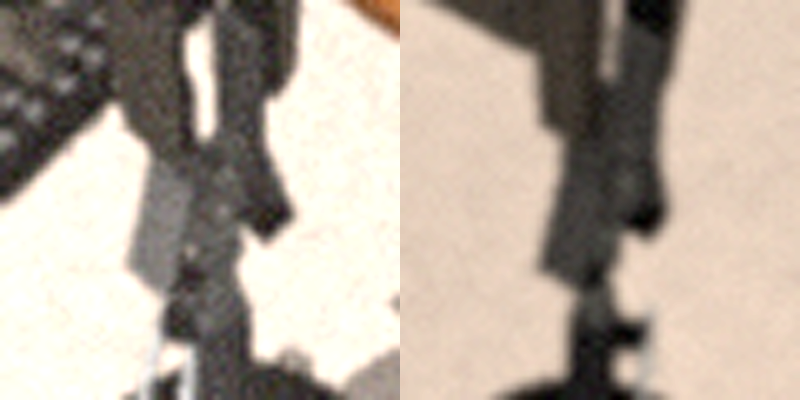

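Jaws straddle the head (right crop: head between arms around (600,250)), no side force. Now lower to contact in small steps.

```bash
python3 -m jog '0 0 0 -0.1 0;0 0 0 -0.1 0;0 0 0 -0.1 0;0 0 0 0 0;0 0 0 0 0'; python3 -m jog '0 0 0 -0.03 0;0 0 0 -0.03 0;0 0 0 0 0;0 0 0 0 0;0 0 0 0 0'
```

```text
clock: 7.93
tcp_pos: [602.3, -113.3, 391.8]
orientation: [0.0, 0.996, -0.087, 0.0]
force: [-1.1, -0.3, 1.7]
grip_width: 33.2
grasp_force: 29.9
clock: 8.35
tcp_pos: [602.3, -113.2, 390.2]
orientation: [0.0, 0.996, -0.087, 0.0]
force: [0.7, -1.1, 3.0]
grip_width: 33.5
grasp_force: 29.9
```

```bash
python3 -m jog '0 0 0 0 0;0 0 0 0 0;0 0 0 0 0;0 0 0 0 0;0 0 0 0 0'|grep -E 'tcp|force'; python3 -m jog '0 0 0 -0.03 0;0 0 0 0 0;0 0 0 0 0;0 0 0 0 0;0 0 0 0 0'|grep -E 'tcp|force';python3 -m jog '0 0 0 0 0;0 0 0 0 0;0 0 0 0 0;0 0 0 0 0;0 0 0 0 0'|grep -E 'tcp|force'
```

```text
tcp_pos: [602.3, -113.3, 390.1]
force: [-0.6, 0.0, 2.4]
grasp_force: 29.9
tcp_pos: [602.3, -113.3, 389.1]
force: [-0.5, -1.3, 3.9]
grasp_force: 29.9
tcp_pos: [602.3, -113.3, 389.1]
force: [-0.3, 0.3, 4.1]
grasp_force: 29.9
```

```bash
python3 -m jog '0 0 0 -0.02 0;0 0 0 0 0;0 0 0 0 0;0 0 0 0 0;0 0 0 0 0'|grep -E 'tcp|force';python3 -m jog '0 0 0 0 0;0 0 0 0 0;0 0 0 0 0;0 0 0 0 0;0 0 0 0 0'|grep -E 'tcp|force'
```

```text
tcp_pos: [602.3, -113.2, 388.5]
force: [-0.2, -0.7, 5.6]
grasp_force: 29.9
tcp_pos: [602.3, -113.2, 388.5]
force: [-0.1, -0.9, 5.0]
grasp_force: 29.9
```

```bash
python3 -m jog '1 0 0 0 0;1 0 0 0 0;1 0 0 0 0;1 0 0 0 0;1 0 0 0 0'|grep -E 'tcp|force|width';python3 -m jog '1 0 0 0 0;1 0 0 0 0;1 0 0 0 0;1 0 0 0 0;1 0 0 0 0'|grep -E 'tcp|force|width'
python3 - <<'E'
from h import *
im=[]
for n in("scene","side"):
    s=snap(n);P=cloud(s)
    m=(np.abs(P[...,0]-600)<40)&(np.abs(P[...,1]+112)<40)&(P[...,2]<200)&(P[...,2]>115)
    for lo in range(120,200,10):
        k=m&(P[...,2]>lo)&(P[...,2]<lo+10); print(n,lo,P[k].min(0).round(),P[k].max(0).round())
    v,u=np.nonzero(m); c,r=int(u.mean()),int(v.mean())
    im.append(cv2.resize(s["image"][r-35:r+35,c-35:c+35],(400,400),interpolation=cv2.INTER_CUBIC))
save(np.clip(np.hstack(im)*1.9,0,255).astype(np.uint8),"rel.png")
E
```

```text
tcp_pos: [601.9, -113.2, 387.7]
force: [0.4, -0.4, 0.3]
grip_width: 64.7
grasp_force: 0.0
tcp_pos: [602.2, -113.3, 388.5]
force: [0.6, -0.1, -0.0]
grip_width: 91.7
grasp_force: 0.0
scene 120 [ 604. -119.  121.] [ 608. -107.  129.]
scene 130 [ 589. -134.  131.] [614. -95. 140.]
scene 140 [ 588. -135.  140.] [614. -95. 150.]
scene 150 [ 588. -134.  150.] [614. -94. 160.]
scene 160 [ 585. -132.  160.] [614. -97. 170.]
scene 170 [ 586. -132.  170.] [614. -96. 180.]
scene 180 [ 587. -134.  180.] [614. -93. 190.]
scene 190 [ 586. -137.  190.] [614. -90. 200.]
side 120 [ 588. -127.  121.] [ 596. -105.  129.]
side 130 [ 587. -127.  131.] [613. -87. 140.]
side 140 [ 586. -130.  140.] [613. -88. 150.]
side 150 [ 586. -126.  150.] [613. -90. 160.]
side 160 [ 586. -126.  160.] [613. -90. 170.]
side 170 [ 586. -127.  171.] [611. -90. 180.]
side 180 [ 586. -129.  180.] [612. -88. 190.]
side 190 [ 585. -132.  190.] [612. -86. 200.]
```

View pics/rel.png

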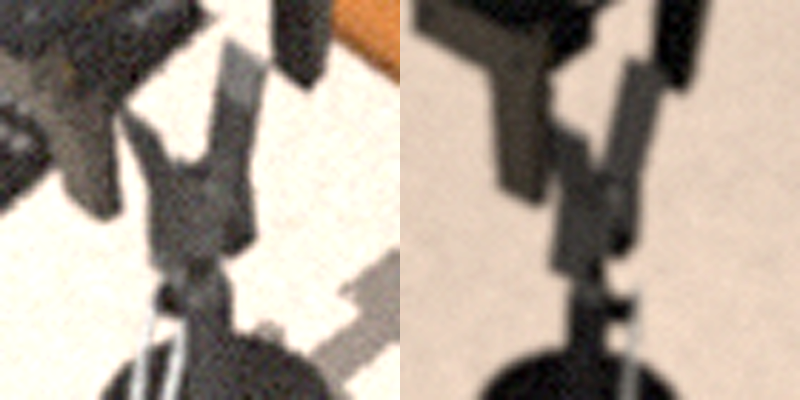

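The clip stands upright on the mast with closed jaws (bottoms at (190,265) and (580,270)); the fingers are clear. Retract straight up and recheck.

```bash
python3 -m jog '1 0 0 0.4 0;1 0 0 0.8 0;1 0 0 1 0;1 0 0 1 0;1 0 0 1 0'|grep -E 'tcp|force|width';python3 -m jog '1 -0.9 0 0.2 0;1 -0.9 0 0 0;1 -0.5 0 0 0;1 0 0 0 0;1 0 0 0 0'|grep -E 'tcp|force|width'
python3 - <<'E'
from h import *
im=[]
for n in("scene","side","wrist"):
    s=snap(n);P=cloud(s)
    m=(np.abs(P[...,0]-600)<40)&(np.abs(P[...,1]+112)<50)&(P[...,2]<240)&(P[...,2]>115)
    print(n,"bottom/top",np.nanpercentile(P[m&(P[...,0]>590)][:,2],[99.5]))
    for lo in (130,140,150,170,190,210,220):
        k=m&(P[...,2]>lo)&(P[...,2]<lo+10)
        if k.sum()>3: print(n,lo,P[k].min(0).round(),P[k].max(0).round(),cv2.minAreaRect(P[k][:,:2].astype(np.float32))[1])
    v,u=np.nonzero(m); c,r=int(u.mean()),max(35,int(v.mean())); im.append(cv2.resize(s["image"][r-35:r+35,c-35:c+35],(400,400),interpolation=cv2.INTER_CUBIC))
save(np.clip(np.hstack(im[:2])*1.9,0,255).astype(np.uint8),"fin.png")
E
```

```text
tcp_pos: [602.0, -113.2, 516.9]
force: [-0.3, -0.3, -1.0]
grip_width: 92.3
grasp_force: 0.0
tcp_pos: [532.9, -113.2, 521.8]
force: [-0.1, -0.8, -0.0]
grip_width: 91.7
grasp_force: 0.0
scene bottom/top [225.5225052]
scene 130 [ 588. -135.  130.] [614. -96. 140.] (40.2568473815918, 19.608051300048828)
scene 140 [ 588. -135.  140.] [614. -94. 150.] (41.120182037353516, 19.819087982177734)
scene 150 [ 589. -133.  150.] [614. -94. 160.] (40.046913146972656, 20.63829803466797)
scene 170 [ 585. -132.  170.] [614. -94. 180.] (36.23289489746094, 27.92095375061035)
scene 190 [ 586. -136.  190.] [614. -91. 200.] (45.51150131225586, 21.749391555786133)
scene 210 [ 584. -141.  210.] [614. -86. 220.] (56.11513137817383, 22.54574966430664)
scene 220 [ 586. -143.  220.] [615. -82. 226.] (59.40345001220703, 20.752197265625)
side bottom/top [224.56430898]
side 130 [ 587. -126.  130.] [614. -88. 140.] (39.162845611572266, 23.07554054260254)
side 140 [ 586. -131.  140.] [614. -89. 150.] (46.099491119384766, 20.19365119934082)
side 150 [ 586. -129.  151.] [614. -89. 160.] (43.506343841552734, 20.63405227
[... 201 characters left out ...]
210.] [613. -82. 220.] (54.776309967041016, 21.814964294433594)
side 220 [ 585. -141.  221.] [614. -81. 225.] (58.41790008544922, 21.909101486206055)
wrist bottom/top [225.79296352]
wrist 130 [ 588. -129.  133.] [613. -94. 140.] (35.81721878051758, 20.71358871459961)
wrist 140 [ 606. -133.  140.] [613. -96. 147.] (37.91037368774414, 3.28779673576355)
wrist 170 [ 586. -128.  170.] [612. -97. 180.] (28.012887954711914, 24.709787368774414)
wrist 190 [ 586. -133.  190.] [613. -92. 200.] (40.49269485473633, 20.954639434814453)
wrist 210 [ 585. -137.  210.] [613. -87. 220.] (47.03470230102539, 20.52511978149414)
wrist 220 [ 584. -142.  220.] [614. -82. 227.] (58.51570510864258, 21.135738372802734)
```

View pics/fin.png

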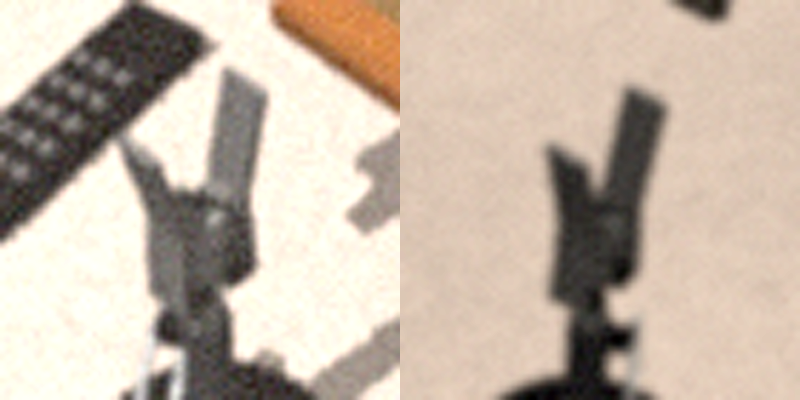

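The clip stands upright, centred on the mast. The handle span of about 59 mm matches jaws closed in the neck, and the pads sit at about 133 mm, inside the neck's 126–140 mm. The robot is clear.

```bash
python3 -c "
from station import env
print(env.sign_off())"
```

```text
the job is handed in; nothing more can be done
None
```

The clip is on the aerial's mast, upright, with its jaws closed in the neck just under the head; I handed the job in after about 11 s of the 43 s, and no verdict was returned.

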